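# Load a punnet and run the stuck sealer carriage home

## Task

Load the tray sealer: set the punnet filled with mushrooms into the nest on the sealer's carriage. Then work the stuck carriage loose by its handle and run it slowly in under the head until it is fully home, gently against the hidden end stop with the catch dropped in, without ramming the stop. Let go, and leave the other things on the bench alone.

Things in the scene. Friction and masses are not known exactly. Their poses are not given: they have to be found in the camera images.
- punnet_mid (a point): centre of the filled punnet, 21 mm above its underside: a dark open plastic tray 62 mm (its x) by 120 mm (its y) by 42 mm high, packed nearly to the rim with brown-capped mushrooms; 0.13 to 0.21 kg, loose on the bench. Grip it from outside across its 62 mm width, at the middle of its length.
- sealer: bench tray sealer; origin on the bench under the middle of its bed, +y along the guide rods towards the head. Bed 150 x 660 mm, 50 mm high. White head with a film reel on top: 180 mm wide, 270 mm high (reel to 342 mm), from y = 20 mm (the mouth) to 355 mm; mouth open to 169 mm above the bench.
- carriage: aluminium carriage (1.1 kg) that slides only along its own +y, in under the head, to a rubber-faced stop 160 to 270 mm from its start. Origin: nest centre on the nest floor, 98 mm above the bench. It starts stuck on a gummed spring pin: about 11 to 20 N along +y frees it within 20 mm; then it runs with 2 to 5 N.
- handle (a point): middle of the carriage's push handle: a level black bar 16 mm thick, 90 mm long along the carriage's x, on two steel posts 72 mm apart. It stands 200 mm behind the nest centre (carriage y = -200 mm), axis 50 mm above the deck (148 mm above the bench); at home it is still 70 mm or more outside the mouth.
- stop_rod: threaded rod inside the head, with the adjustable stop and its catch, unseen from outside; axes as the sealer's; origin on the bench under the mouth, on the rail's centre line. The stop is set by hand for each batch and not measured: at home the nest centre is 60 to 130 mm along +y from this origin. Keep the push there under 17 N. The rubber gives about 1 mm per 6.5 N.
- catch (a joint): lift (m) of the catch, a spring roller in front of the stop: 0 hanging free; the hump on the carriage's front lifts it to about 0.005 (the push rises to 6 to 9 N some 12 mm before the stop: a first, false stop); dropped in behind the hump it reads about 0.002, only within 2 mm of the stop.
- empty_punnet: the same punnet without mushrooms; origin under its centre, long side along its y
- label_roll: paper label roll, 42 mm across, 22 mm high; origin under its centre
- brush: bench brush, 200 mm long, lying beyond the sealer; origin under its middle
- sprayer: white plastic bottle with a black cap, 64 mm across, 170 mm high; origin under its centre
- jar: amber glass jar with a white lid, 68 mm across, 90 mm high; origin under its centre
- wrench: small steel wrench, 150 mm long, lying flat; origin under its middle
- lids: pile of clear plastic lids, 70 x 128 x 27 mm; origin under its centre
- nest (a point): same point and axes as the carriage's origin: centre of the nest floor. Deck 130 x 150 mm; two end cheeks and four corner guides, 12 mm high, leave 72 mm (x) by 130 mm (y) inside for the punnet, long side along y; the sides are open for fingers over the middle 70 mm.

How it is judged:
By the outcome, as a careful person would: the job done as asked, in the order asked, and still so for the second after the job is handed in, with the robot touching nothing.
It also fails if it takes over 72 s, if anything falls off the work surface, if the arm or the gripper's body presses on something with over 40 N, if the wrist force passes 120 N, or if a joint passes its speed limit or range.

## Robot

A 6-joint arm with a two-finger parallel gripper is mounted at the origin on the work surface. World frame = base frame: x ahead of the robot, y to its left, z up, the work surface at z = 0. Lengths are in m, angles in rad, forces in N, time in s.
With the tool pointing down it reaches from about 0.275 to 0.825 m from the base axis. Payload 5.2 kg.
Tool frame: the origin (TCP) lies at the very end of the fingers, on their centre line; the grasp point (between the pads) lies 19 mm behind it; z points along the fingers, y is the direction in which the jaws open and shut (so a half turn about z gives the same grasp; the last joint's range is limited). The gripper opens to 93 mm and grips with 3 to 60 N. Pads are 15 mm wide; open, the fingers measure 128 mm over their backs; the gripper's body (75 mm by 188 mm) begins 65 mm behind the grasp point.
Start: joints at [0.934, 0.259, 1.535, -0, 1.348, -0.203], TCP at [0.231, 0.499, 0.219] pointing down, gripper open.
Joint ranges: [-3.14, 3.14], [-0.91, 2.08], [0.19, 2.58], [-1.22, 4.36], [0.22, 2.71], [-3.12, 3.12]. Speed limits (rad/s): [2.57, 2.57, 3.14, 3.14, 3.14, 3.14].

## Interface

Orientations are given as a unit quaternion [x, y, z, w].
In Python, from workcell import ctrl, read_camera, camera_info gives the robot as it stands.
- The arm moves only by the tool move_arm, never from a script. Its argument "motion" is a list of rows, each a list of 2 entries, a list of its own where there are three numbers: the shift along the tool's x, y, z as a fraction of full scale, then the turn, a rotation vector about the tool's x, y, z as a fraction of full scale. In form: [[[x, y, z], [wx, wy, wz]], ...]. A call has 1 to 20 rows; each row is the pose to reach, as a shift and turn from the pose commanded when the call began, along the tool's axes at that moment, turning the shorter way round; what a row does not reach only later rows make up. Full scale, the value 1, is 0.3 m for a shift and 180 degrees for a turn. A row lasts 1/8 s, in which the tool goes at most 62.5 mm and 10.7 degrees, less where a joint would pass 70% of its speed; a pose out of reach is approached as far as the arm can. A call with a number of a shift or a turn outside -1 to 1 is refused whole. A call with a gripper value outside its range is refused whole. "fingers" is the closure in counts, from 0 (fully open) to 255 (shut), set as the call begins (left out, the last holds). The fingers move at their own pace and stop on an object; "newtons" is the grip in N (left out, the last holds). Time passes only in rows, so rows that repeat a pose let the fingers close. It gives the time, the measured TCP pose, the force and the opening at its end, in the units of the state.
- ctrl.get_obs(): the state, without advancing time (a new reading comes with each control period).
- read_camera(name): name is "scene" or "top"; returns the picture (400x640x3 uint8, red, green, blue); there is no depth.
- camera_info(name): a dict with "mtx" (3x3 intrinsics, pixels), "extrinsics" (4x4, takes a point from camera to world coordinates). Camera axes: x right, y down, z forward; pixel columns grow to the right and rows downward; lengths in m; the calibration is good to about 2 mm. A picture is of the moment at which its call begins. camera_info takes no time and is no camera call.
- ctrl.sign_off(): hands the job in, once; it reports no verdict.
The state is a dict: "time_s": time; "joint_positions": joint angles; "qd": joint speeds; "joint_efforts": joint torques, N m; "ee_pos": TCP position; "orientation": TCP orientation; "contact_force": force on the tool from outside, world axes, zero at the start; "wrist_torque": the same for the moment, N m; "gripper_width": opening from 0.0 (shut) to 1.0 (fully open).
Only numpy, scipy, OpenCV 4.12 (cv2) and the standard library are available. Lean on these libraries where they do the work, as an engineer would, in place of code of your own. Each camera call takes 0.05 s, during which the arm holds its last target.

## Working session

There is one attempt and no reset: what is moved stays moved. The work goes in short steps, Python scripts to look and compute and a tool call to move; the robot and the scene stay as the last step left them, time stands still between calls to the robot, and variables do not carry over. Pictures are saved under pics/ and viewed, and the job is handed in when it is done.

Besides the shell and the picture viewer there is one more tool, called after "Call:" as name(argument=value, ...), one argument or row to a line, values as JSON. move_arm: Moves the arm, as the interface text tells. Shift numbers are shares of 0.3 m and turn numbers shares of 180 degrees, none past 1 either way. Its arguments: {"type":"object","properties":{"motion":{"type":"array","items":{"type":"array"}},"fingers":{"type":"number"},"newtons":{"type":"number"}},"required":["motion"]}

```bash
ls; mkdir -p pics; python3 - <<'E'
from workcell import ctrl, read_camera, camera_info
import cv2
for n in ("scene","top"):
    im=read_camera(n); cv2.imwrite(f"pics/{n}0.png",im[:,:,::-1])
    i=camera_info(n); print(n,i)
print(ctrl.get_obs())
E
```

```text
pics
scene {'mtx': array([[416.19918948,   0.        , 319.87585962],
       [  0.        , 416.19918948, 198.4717809 ],
       [  0.        ,   0.        ,   1.        ]]), 'extrinsics': array([[ 0.73549506,  0.49317709, -0.46456794,  1.05257984],
       [ 0.67731721, -0.55238877,  0.4859095 , -0.54360275],
       [-0.01698268, -0.6720439 , -0.74031654,  0.91447441],
       [ 0.        ,  0.        ,  0.        ,  1.        ]])}
top {'mtx': array([[496.72154014,   0.        , 314.15853662],
       [  0.        , 496.72154014, 197.63457623],
       [  0.        ,   0.        ,   1.        ]]), 'extrinsics': array([[ 0.01708992, -0.9910236 ,  0.13259017,  0.3095065 ],
       [-0.99965405, -0.01958721, -0.01755315, -0.00940726],
       [ 0.01999265, -0.13224432, -0.99101551,  1.75165718],
       [ 0.        ,  0.        ,  0.        ,  1.        ]])}
{'time_s': 0.1, 'joint_positions': array([ 9.34251966e-01,  2.59273023e-01,  1.53593516e+00,  1.98013497e-05,
        1.34803217e+00, -2.02822178e-01]), 'qd': array([-0.00102077, -0.0035125 , -0.00231897, -0.00058834,  0.0022495 ,
        0.00081068]), 'joint_efforts': array([ 1.02366950e-03, -4.38207221e+01, -2.84645462e+01,  7.21210102e-02,
        3.62661621e-02, -1.16227761e-05]), 'ee_pos': array([0.23082754, 0.49868454, 0.21791474]), 'orientation': array([ 2.15167371e-01,  9.76576840e-01, -7.48424771e-04, -3.44513331e-04]), 'contact_force': array([ 0.36523163,  0.40574576, -0.40343579]), 'wrist_torque': array([-0.023932  , -0.04582072, -0.00491037]), 'gripper_width': 0.9991334247954438}
```

View pics/scene0.png

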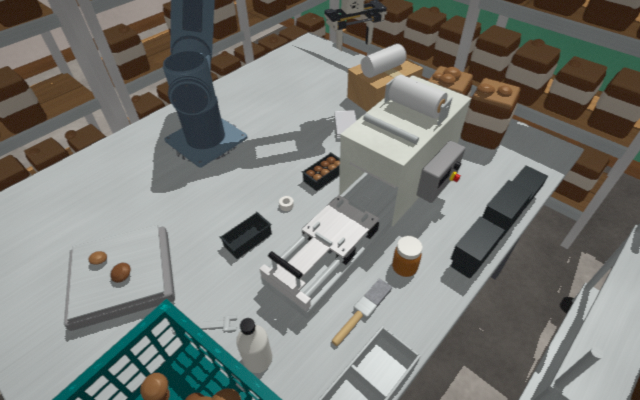

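View pics/top0.png

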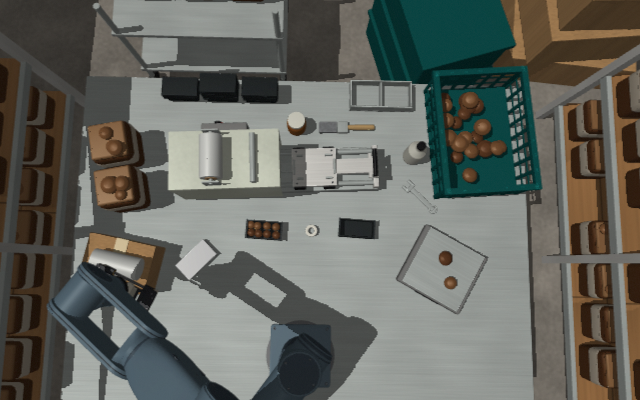

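Scene view: filled punnet at about (323,171), empty one at (246,235), carriage handle (285,264) and head (400,150). Top view: filled punnet (265,229), handle (376,168), mouth near col 282. I'll zoom in to measure.

```bash
cat > h.py <<'E'
import numpy as np, cv2
from workcell import ctrl, read_camera, camera_info
def ray(n,uv):
    i=camera_info(n);K=i["mtx"];T=i["extrinsics"]
    d=T[:3,:3]@np.linalg.solve(K,[uv[0],uv[1],1.]);return T[:3,3],d
def onz(n,uv,z):
    o,d=ray(n,uv);return o+d*(z-o[2])/d[2]
def proj(n,p):
    i=camera_info(n);K=i["mtx"];T=i["extrinsics"]
    c=T[:3,:3].T@(np.asarray(p)-T[:3,3]);q=K@c;return q[:2]/q[2]
def tri(uv1,uv2):
    o1,d1=ray("scene",uv1);o2,d2=ray("top",uv2)
    A=np.stack([d1,-d2],1);s=np.linalg.lstsq(A,o2-o1,rcond=None)[0]
    a=o1+s[0]*d1;b=o2+s[1]*d2;return (a+b)/2,np.linalg.norm(a-b)
def crop(im,x0,y0,w,h,f,name):
    c=cv2.resize(im[y0:y0+h,x0:x0+w],None,fx=f,fy=f,interpolation=cv2.INTER_CUBIC)
    cv2.imwrite(name,c[:,:,::-1])
E
python3 - <<'E'
from h import *
s=cv2.imread("pics/scene0.png")[:,:,::-1];t=cv2.imread("pics/top0.png")[:,:,::-1]
crop(t,230,130,160,115,5,"pics/tz.png");crop(s,215,140,180,150,4,"pics/sz.png")
E
```

```text
(no output)
```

View pics/tz.png

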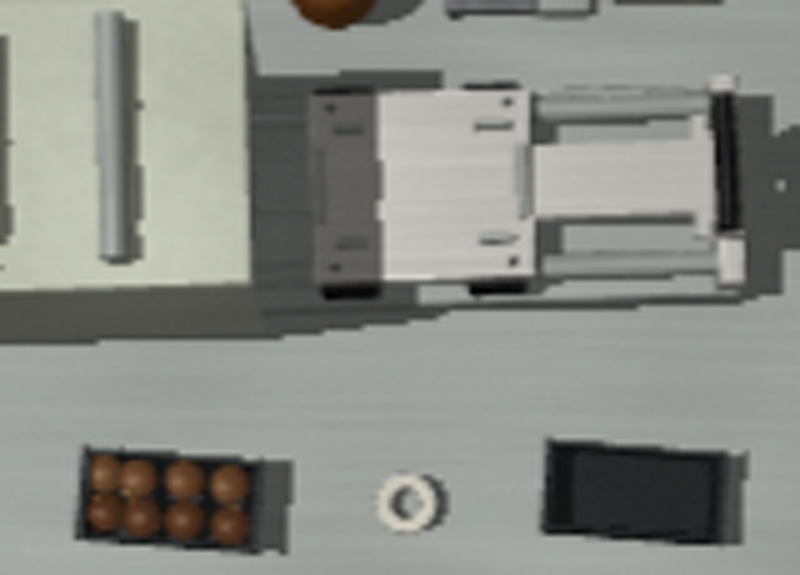

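View pics/sz.png

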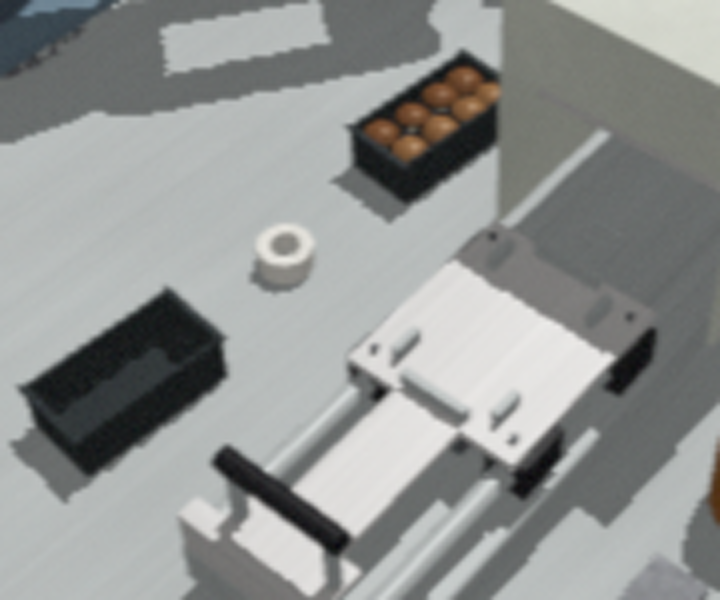

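```bash
python3 - <<'E'
from h import *
def T(x,y): return ((x+.5)/5+230-.5,(y+.5)/5+130-.5)
def S(x,y): return ((x+.5)/4+215-.5,(y+.5)/4+140-.5)
P=[onz("top",T(*c),.042) for c in [(85,448),(258,460),(252,552),(77,540)]]
for p in P: print("pun",p.round(4))
print(np.mean(P,0).round(4),[np.linalg.norm(P[i]-P[i-1]).round(4) for i in range(4)], np.degrees(np.arctan2(*(P[0]-P[1])[[1,0]])))
D=[onz("top",T(*c),.098) for c in [(308,92),(528,92),(535,276),(316,285)]]
for p in D: print("deck",p.round(4))
print(np.mean(D,0).round(4),[np.linalg.norm(D[i]-D[i-1]).round(4) for i in range(4)])
DS=[onz("scene",S(*c),.098) for c in [(657,320),(512,465),(349,356),(490,224)]]
for p in DS: print("deckS",p.round(4))
print(np.mean(DS,0).round(4),[np.linalg.norm(DS[i]-DS[i-1]).round(4) for i in range(4)])
# handle ends
for c in [(722,93),(738,232)]: print("hT",onz("top",T(*c),.156).round(4))
for c in [(224,457),(340,542)]: print("hS",onz("scene",S(*c),.148).round(4))
# punnet in scene rim left corner, front corner
for c in [(352,127),(407,172),(464,53)]: print("pS",onz("scene",S(*c),.042).round(4))
# colour masks
t=cv2.imread("pics/top0.png"); hsv=cv2.cvtColor(t,cv2.COLOR_BGR2HSV)
m=((hsv[...,2]<70)).astype(np.uint8)
sub=m[210:245,238:295]
g=cv2.cvtColor(t,cv2.COLOR_BGR2GRAY)
print(g[214:246:1,243:292:2])
E
```

```text
pun [0.4587 0.1917 0.042 ]
pun [0.4527 0.0725 0.042 ]
pun [0.3894 0.0749 0.042 ]
pun [0.3954 0.1949 0.042 ]
[0.4241 0.1335 0.042 ] [np.float64(0.0634), np.float64(0.1194), np.float64(0.0634), np.float64(0.1201)] 87.09642424499737
deck [0.6995 0.0423 0.098 ]
deck [ 0.7028 -0.1075  0.098 ]
deck [ 0.5759 -0.1137  0.098 ]
deck [0.5668 0.0338 0.098 ]
[ 0.6363 -0.0362  0.098 ] [np.float64(0.133), np.float64(0.1498), np.float64(0.127), np.float64(0.1478)]
deckS [0.7003 0.0385 0.098 ]
deckS [ 0.7037 -0.1062  0.098 ]
deckS [ 0.5755 -0.1121  0.098 ]
deckS [0.5676 0.0304 0.098 ]
[ 0.6367 -0.0374  0.098 ] [np.float64(0.1329), np.float64(0.1447), np.float64(0.1284), np.float64(0.1428)]
hT [ 0.6911 -0.2319  0.156 ]
hT [ 0.5984 -0.2425  0.156 ]
hS [ 0.6026 -0.236   0.148 ]
hS [ 0.689  -0.2318  0.148 ]
pS [0.3916 0.0755 0.042 ]
pS [0.4549 0.0684 0.042 ]
pS [0.3992 0.1939 0.042 ]
[[161 159 159 159 158 159 159 159 159 158 159 158 158 157 158 158 159 158
  159 158 159 160 160 159 159]
 [162 162 161 160 161 160 160 158 158 158 159 158 157 158 159 158 159 160
  159 158 159 159 159 160 159]
 [159 159 159 
[... 2436 characters left out ...]
58 121 122  85  34  40  28  33  41  46
   47  63  73  74 113 160 159]
 [170 170 171 169 170 169 169 169 168 164 162 159 156 155 154 143 117 107
   73  65 151 131 112 157 158]
 [168 169 168 168 168 167 168 166 166 167 166 166 166 165 164 162 159 157
  154 152 161 157 154 158 158]
 [167 168 168 167 168 168 168 168 167 168 167 167 166 166 166 164 166 164
  164 162 163 161 161 159 159]
 [166 166 166 166 165 167 167 166 166 165 165 164 165 163 162 162 161 161
  159 159 159 157 157 157 157]
 [167 167 167 166 166 166 166 166 166 165 164 164 164 164 165 163 161 162
  161 160 160 159 158 158 157]
 [167 167 167 166 166 166 167 167 167 166 166 165 165 166 164 164 162 162
  160 161 159 160 159 159 159]]
```

```bash
python3 - <<'E'
from h import *
t=cv2.imread("pics/top0.png")[:,:,::-1];s=cv2.imread("pics/scene0.png")[:,:,::-1]
crop(t,160,110,130,100,6,"pics/th.png");crop(t,280,140,110,60,7,"pics/td.png")
E
```

```text
(no output)
```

View pics/th.png

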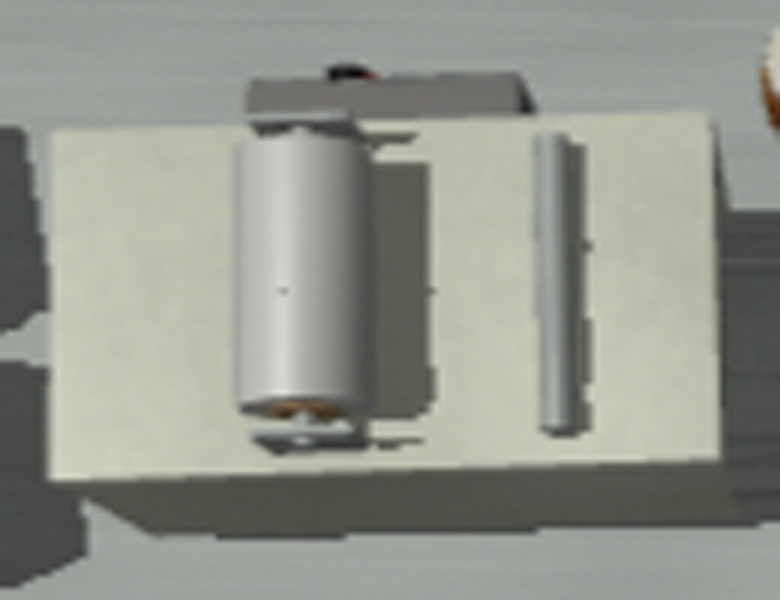

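View pics/td.png

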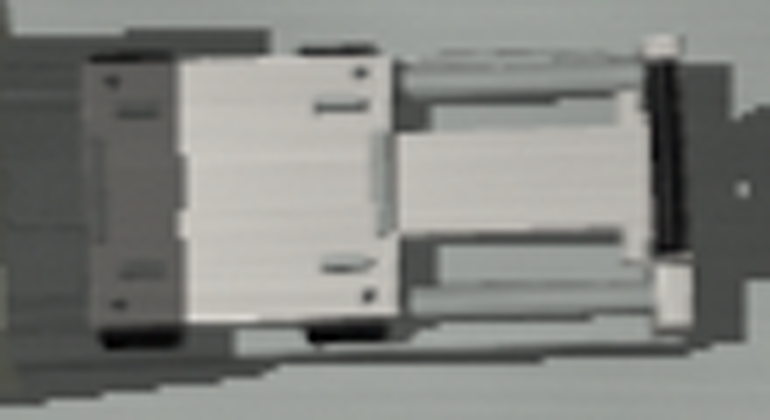

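```bash
python3 - <<'E'
from h import *
def Q(c,x0,y0,f): return ((c[0]+.5)/f+x0-.5,(c[1]+.5)/f+y0-.5)
def rep(n,pts,x0,y0,f,z):
    P=np.array([onz("top",Q(c,x0,y0,f),z) for c in pts])
    l=(P[0]+P[3])/2-(P[1]+P[2])/2; w=(P[0]+P[1])/2-(P[2]+P[3])/2
    print(n,P.round(4).tolist(),P.mean(0).round(4),"len",np.linalg.norm(l).round(4),np.linalg.norm(w).round(4),"yaw L",np.degrees(np.arctan2(-l[0],l[1])).round(2),"W",np.degrees(np.arctan2(w[1],w[0])).round(2))
rep("head",[(48,130),(712,112),(720,460),(48,480)],160,110,6,.27)
rep("deck",[(85,62),(390,55),(398,318),(92,325)],280,140,7,.098)
rep("screws",[(112,82),(360,72),(368,296),(118,304)],280,140,7,.098)
rep("guides",[(138,112),(342,106),(348,266),(142,272)],280,140,7,.108)
o=ctrl.get_obs();print(o["time_s"])
E
```

```text
head [[0.7029, 0.4143, 0.27], [0.7199, 0.078, 0.27], [0.5403, 0.0692, 0.27], [0.5234, 0.4043, 0.27]] [0.6216 0.2414 0.27  ] len 0.3361 0.1798 yaw L 2.89 W 3.0
deck [[0.6981, 0.0405, 0.098], [0.7048, -0.1078, 0.098], [0.5752, -0.1131, 0.098], [0.5688, 0.0342, 0.098]] [ 0.6367 -0.0365  0.098 ] len 0.1479 0.1295 yaw L 2.54 W 2.59
screws [[0.6884, 0.0272, 0.098], [0.696, -0.0932, 0.098], [0.5857, -0.0985, 0.098], [0.5793, 0.0219, 0.098]] [ 0.6374 -0.0357  0.098 ] len 0.1206 0.1098 yaw L 3.31 W 2.75
guides [[0.6716, 0.0141, 0.108], [0.6767, -0.0843, 0.108], [0.5984, -0.0882, 0.108], [0.5935, 0.0106, 0.108]] [ 0.635  -0.0369  0.108 ] len 0.0987 0.0783 yaw L 2.91 W 2.74
0.1
```

```bash
cat >> h.py <<'E'
from scipy.spatial.transform import Rotation as R
def goto(pts,start=None,q=None):
    o=ctrl.get_obs(); p0=np.array(o["ee_pos"] if start is None else start); r0=R.from_quat(o["orientation"] if q is None else q)
    print("t",o["time_s"],"p",o["ee_pos"].round(4),"w",round(o["gripper_width"],3),"F",o["contact_force"].round(2),"j",o["joint_positions"].round(2))
    M=r0.as_matrix();print("jaw",np.degrees(np.arctan2(M[1,1],M[0,1])).round(2),"tilt",np.degrees(np.arccos(-M[2,2])).round(2))
    for (p,a) in pts:
        a=np.radians(a); y=np.array([np.cos(a),np.sin(a),0]);z=np.array([0,0,-1.]);x=np.cross(y,z)
        rt=R.from_matrix(np.stack([x,y,z],1))
        print(((r0.inv().apply(np.array(p)-p0))/.3).round(4).tolist(),((r0.inv()*rt).as_rotvec()/np.pi).round(4).tolist())
E
python3 - <<'E'
from h import *
goto([((.231,.499,.3),65.2),((.4245,.133,.3),-2.8),((.4245,.133,.12),-2.8)],start=(.231,.499,.219))
E
```

```text
t 0.1 p [0.2308 0.4987 0.2179] w 0.999 F [ 0.37  0.41 -0.4 ] j [ 0.93  0.26  1.54  0.    1.35 -0.2 ]
jaw 65.15 tilt 0.09
[0.0001, -0.0004, -0.27] [-0.0005, -0.0001, -0.0003]
[-1.0979, -0.8364, -0.269] [-0.0005, 0.0002, 0.3775]
[-1.0981, -0.8354, 0.331] [-0.0005, 0.0002, 0.3775]
```

Call:
move_arm(
  motion=[
    [[0, 0, -0.2], [0, 0, 0]],
    [[-0.1, -0.08, -0.27], [0, 0, 0.04]],
    [[-0.25, -0.19, -0.27], [0, 0, 0.09]],
    [[-0.4, -0.31, -0.27], [0, 0, 0.15]],
    [[-0.55, -0.42, -0.27], [0, 0, 0.2]],
    [[-0.7, -0.54, -0.27], [0, 0, 0.26]],
    [[-0.85, -0.65, -0.27], [0, 0, 0.32]],
    [[-0.98, -0.76, -0.1], [0, 0, 0.3775]],
    [[-1, -0.8354, 0.1], [0, 0, 0.3775]],
    [[-1, -0.8354, 0.1], [0, 0, 0.3775]],
  ],
  fingers=0,
)

```text
time_s: 1.35
ee_pos: [0.3949, 0.1441, 0.1853]
orientation: [0.725, 0.689, -0.003, -0.003]
contact_force: [-0.1, -0.2, -0.0]
gripper_width: 1.003
```

```bash
python3 - <<'E'
from h import *
goto([((.4245,.133,.12),-2.8),((.4245,.133,.008),-2.8)])
E
```

```text
t 1.35 p [0.3949 0.1441 0.1853] w 1.003 F [-0.11 -0.17 -0.01] j [ 0.08  0.06  1.87 -0.    1.23  0.13]
jaw -2.96 tilt 0.48
[-0.0315, 0.1022, 0.2168] [-0.0027, 0.0004, -0.0009]
[-0.031, 0.1054, 0.5901] [-0.0027, 0.0004, -0.0009]
```

Call:
move_arm(
  motion=[
    [[-0.031, 0.102, 0.1], [-0.0027, 0, 0]],
    [[-0.031, 0.102, 0.217], [-0.0027, 0, 0]],
    [[-0.031, 0.102, 0.217], [-0.0027, 0, 0]],
    [[-0.031, 0.102, 0.217], [-0.0027, 0, 0]],
  ],
)

```text
time_s: 1.85
ee_pos: [0.4293, 0.1356, 0.1254]
orientation: [0.724, 0.69, 0.004, 0.004]
contact_force: [-0.9, -0.4, -0.1]
gripper_width: 1.002
```

```bash
python3 - <<'E'
from h import *
goto([((.4245,.133,.12),-2.8),((.4245,.133,.008),-2.8)])
s=read_camera("scene");crop(s,180,60,240,180,3,"pics/s1.png")
E
```

```text
t 1.85 p [0.4293 0.1356 0.1254] w 1.002 F [-0.87 -0.37 -0.12] j [ 0.06  0.16  1.91 -0.    1.06  0.11]
jaw -2.75 tilt 0.62
[-0.0093, -0.0156, 0.0177] [0.0034, -0.0001, 0.0003]
[-0.0095, -0.0197, 0.391] [0.0034, -0.0001, 0.0003]
```

View pics/s1.png

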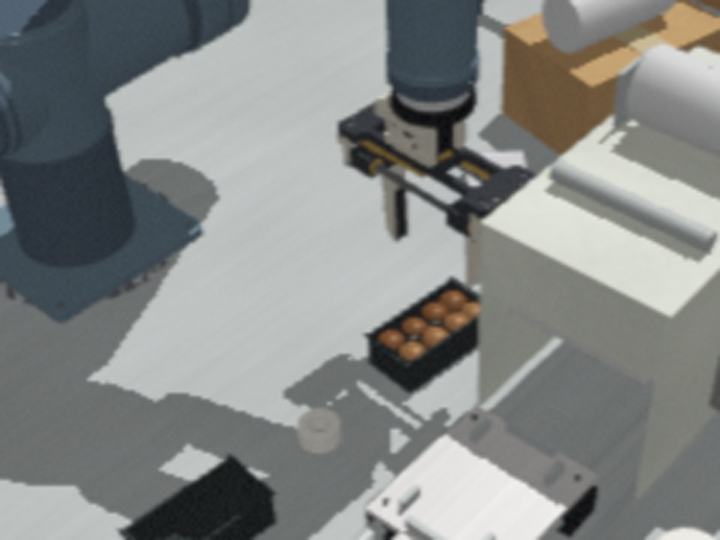

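The gripper is above the punnet (crop 425,335), its body clear of the head. I'll let it settle before measuring.

Call:
move_arm(
  motion=[
    [[0, 0, 0], [0, 0, 0]],
    [[0, 0, 0], [0, 0, 0]],
    [[0, 0, 0], [0, 0, 0]],
  ],
)

```text
time_s: 2.28
ee_pos: [0.4283, 0.1348, 0.124]
orientation: [0.724, 0.69, 0.003, 0.003]
contact_force: [-0.3, 0.6, -0.3]
gripper_width: 1.002
```

```bash
python3 - <<'E'
from h import *
goto([((.4245,.133,.12),-2.8),((.4245,.133,.008),-2.8)])
E
```

```text
t 2.275 p [0.4283 0.1348 0.124 ] w 1.002 F [-0.26  0.61 -0.29] j [ 0.06  0.16  1.91 -0.    1.06  0.11]
jaw -2.8 tilt 0.53
[-0.0067, -0.0125, 0.0132] [0.003, -0.0, 0.0]
[-0.0067, -0.0159, 0.3865] [0.003, -0.0, 0.0]
```

Call:
move_arm(
  motion=[
    [[-0.006, -0.012, 0.1], [0.003, 0, 0]],
    [[-0.0067, -0.014, 0.2], [0.003, 0, 0]],
    [[-0.0067, -0.015, 0.28], [0.003, 0, 0]],
    [[-0.0067, -0.0159, 0.34], [0.003, 0, 0]],
    [[-0.0067, -0.0159, 0.38], [0.003, 0, 0]],
    [[-0.0067, -0.0159, 0.38], [0.003, 0, 0]],
    [[-0.0067, -0.0159, 0.38], [0.003, 0, 0]],
  ],
)

```text
time_s: 3.15
ee_pos: [0.4248, 0.133, 0.0101]
orientation: [0.724, 0.69, 0.0, -0.0]
contact_force: [-0.1, -0.3, 0.5]
gripper_width: 1.0
```

```bash
python3 - <<'E'
from h import *
goto([((.4245,.133,.008),-2.8)])
t=read_camera("top");crop(t,200,170,160,110,5,"pics/t2.png")
E
```

```text
t 3.15 p [0.4248 0.133  0.0101] w 1.0 F [-0.11 -0.3   0.45] j [0.05 0.34 2.03 0.   0.77 0.1 ]
jaw -2.8 tilt 0.01
[-0.0001, -0.001, 0.0068] [0.0, -0.0, -0.0]
```

View pics/t2.png

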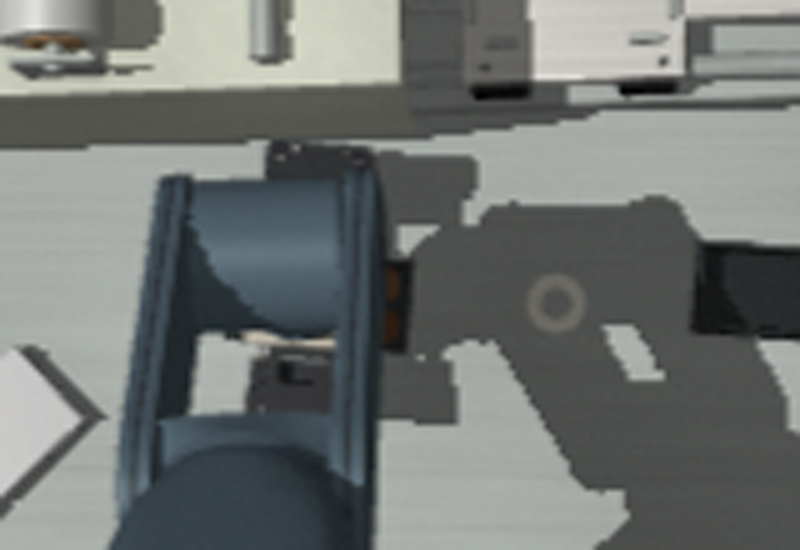

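The wrist hides the fingers, with the punnet end visible below it at crop (397,305), well centred. Gripping.

Call:
move_arm(
  motion=[
    [[0, 0, 0.005], [0, 0, 0]],
    [[0, 0, 0.005], [0, 0, 0]],
    [[0, 0, 0.005], [0, 0, 0]],
    [[0, 0, 0.005], [0, 0, 0]],
    [[0, 0, 0.005], [0, 0, 0]],
    [[0, 0, 0.005], [0, 0, 0]],
    [[0, 0, 0.005], [0, 0, 0]],
    [[0, 0, 0.005], [0, 0, 0]],
  ],
  fingers=255,
  newtons=12,
)

```text
time_s: 4.2
ee_pos: [0.4239, 0.133, 0.0081]
orientation: [0.724, 0.69, -0.001, -0.001]
contact_force: [-2.2, -1.0, 5.2]
gripper_width: 0.672
```

```bash
python3 - <<'E'
from h import *
o=ctrl.get_obs();print(o["gripper_width"]*93)
goto([((.4245,.133,.19),-2.8),((.41,-.0365,.19),-2.8),((.6365,-.0365,.19),2.8)])
E
```

```text
62.509178041986814
t 4.2 p [0.4239 0.133  0.0081] w 0.672 F [-2.21 -1.04  5.18] j [0.05 0.34 2.04 0.   0.76 0.1 ]
jaw -2.8 tilt 0.09
[0.0002, 0.0011, -0.6065] [-0.0005, 0.0, -0.0]
[-0.5665, -0.0195, -0.6064] [-0.0005, 0.0, -0.0]
[-0.5295, 0.7346, -0.6076] [-0.0005, -0.0, -0.0311]
```

Call:
move_arm(
  motion=[
    [[0, 0, -0.04], [0, 0, 0]],
    [[0, 0, -0.12], [0, 0, 0]],
    [[0, 0, -0.22], [0, 0, 0]],
    [[0, 0, -0.32], [0, 0, 0]],
    [[0, 0, -0.42], [0, 0, 0]],
    [[-0.04, 0, -0.52], [0, 0, 0]],
    [[-0.11, 0, -0.58], [0, 0, 0]],
    [[-0.2, 0, -0.607], [0, 0, 0]],
    [[-0.3, 0, -0.607], [0, 0, 0]],
    [[-0.4, 0, -0.607], [0, 0, 0]],
    [[-0.5, 0.02, -0.607], [0, 0, 0]],
    [[-0.54, 0.06, -0.607], [0, 0, 0]],
    [[-0.555, 0.12, -0.607], [0, 0, -0.005]],
    [[-0.555, 0.2, -0.607], [0, 0, -0.01]],
    [[-0.555, 0.28, -0.607], [0, 0, -0.015]],
    [[-0.55, 0.36, -0.607], [0, 0, -0.02]],
    [[-0.55, 0.44, -0.607], [0, 0, -0.025]],
    [[-0.545, 0.5, -0.607], [0, 0, -0.031]],
    [[-0.54, 0.55, -0.607], [0, 0, -0.031]],
    [[-0.54, 0.55, -0.607], [0, 0, -0.031]],
  ],
)

```text
time_s: 6.7
ee_pos: [0.5824, -0.0363, 0.1896]
orientation: [0.69, 0.724, -0.0, -0.0]
contact_force: [-0.5, -0.9, -2.2]
gripper_width: 0.663
```

```bash
python3 - <<'E'
from h import *
goto([((.6365,-.0365,.19),2.8)])
s=read_camera("scene");crop(s,180,60,240,180,3,"pics/s3.png")
E
```

```text
t 6.7 p [ 0.5824 -0.0363  0.1896] w 0.663 F [-0.54 -0.87 -2.21] j [-0.25  0.34  1.5   0.    1.31 -0.3 ]
jaw 2.81 tilt 0.05
[-0.0095, 0.1802, -0.0016] [-0.0003, -0.0001, 0.0001]
```

View pics/s3.png

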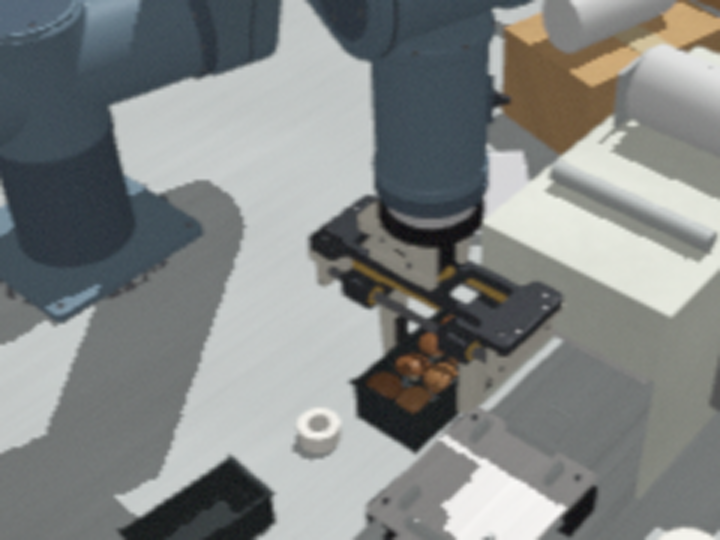

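```bash
python3 - <<'E'
from h import *
S=lambda x,y:((x+.5)/3+180-.5,(y+.5)/3+60-.5)
a=np.radians(2.8);X=np.array([np.cos(a),np.sin(a)]);Y=np.array([-X[1],X[0]]);T=np.array([.5824,-.0363])
for c in [(356,381),(415,416)]:
    p=onz("scene",S(*c),.2236);d=p[:2]-T;print(p.round(4),"local",(d@X).round(4),(d@Y).round(4))
for x in(-.031,.031):
    q=proj("scene",[*(T+X*x-Y*.06),.2236]);print(((q+.5-[180,60])*3-.5).round(1))
E
```

```text
[ 0.5571 -0.0962  0.2236] local -0.0282 -0.0586
[ 0.6156 -0.0926  0.2236] local 0.0304 -0.0579
[352.  380.4]
[413.8 418. ]
```

Held level at crop (410,390), and its corners are within 2 mm of where they should be. Next: over the nest.

Call:
move_arm(
  motion=[
    [[-0.005, 0.05, 0], [0, 0, 0]],
    [[-0.008, 0.12, 0], [0, 0, 0]],
    [[-0.012, 0.17, 0], [0, 0, 0]],
    [[-0.0125, 0.18, 0], [0, 0, 0]],
    [[-0.0125, 0.18, 0.06], [0, 0, 0]],
    [[-0.0125, 0.18, 0.12], [0, 0, 0]],
    [[-0.0125, 0.18, 0.18], [0, 0, 0]],
    [[-0.0125, 0.18, 0.18], [0, 0, 0]],
    [[-0.0125, 0.18, 0.18], [0, 0, 0]],
  ],
)

```text
time_s: 7.88
ee_pos: [0.6356, -0.0381, 0.1365]
orientation: [0.69, 0.724, -0.0, -0.0]
contact_force: [0.6, 0.8, -1.3]
gripper_width: 0.664
```

```bash
python3 - <<'E'
from h import *
goto([((.6365,-.0375,.106),2.8)])
s=read_camera("scene");crop(s,220,110,180,140,4,"pics/s4.png")
t=read_camera("top");crop(t,270,130,120,80,6,"pics/t4.png")
E
```

```text
t 7.875 p [ 0.6356 -0.0381  0.1365] w 0.664 F [ 0.59  0.75 -1.33] j [-0.23  0.47  1.43 -0.    1.24 -0.28]
jaw 2.77 tilt 0.01
[0.0019, 0.0033, 0.1018] [-0.0001, 0.0, -0.0001]
```

View pics/s4.png

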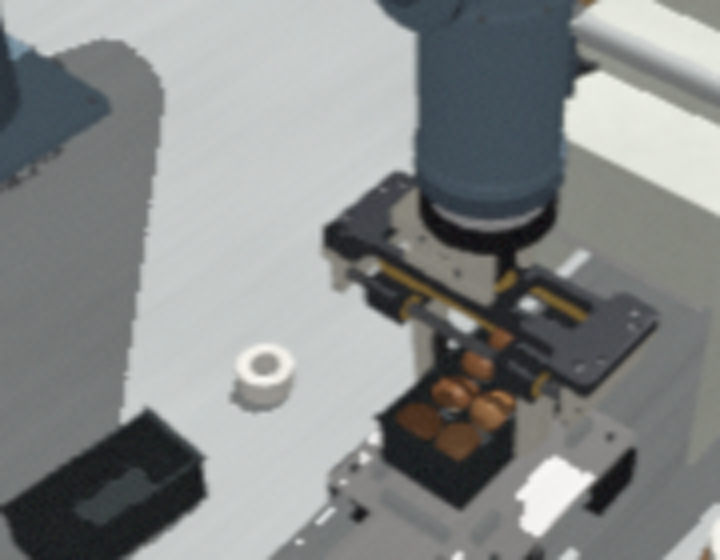

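View pics/t4.png

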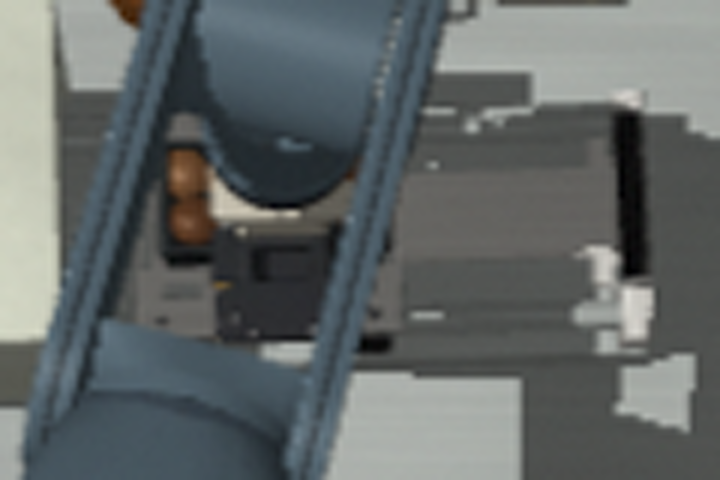

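The punnet hangs over the nest with its rear lower edge inside the guides (scene crop 460,500). Lowering.

Call:
move_arm(
  motion=[
    [[0.001, 0.002, 0.02], [0, 0, 0]],
    [[0.002, 0.003, 0.04], [0, 0, 0]],
    [[0.002, 0.003, 0.06], [0, 0, 0]],
    [[0.002, 0.003, 0.075], [0, 0, 0]],
    [[0.002, 0.003, 0.088], [0, 0, 0]],
    [[0.002, 0.003, 0.094], [0, 0, 0]],
    [[0.002, 0.003, 0.094], [0, 0, 0]],
    [[0.002, 0.003, 0.094], [0, 0, 0]],
  ],
)

```text
time_s: 8.98
ee_pos: [0.6364, -0.0375, 0.1079]
orientation: [0.69, 0.724, -0.0, -0.0]
contact_force: [0.0, 0.3, -1.4]
gripper_width: 0.661
```

```bash
python3 - <<'E'
from h import *
goto([((.6365,-.0375,.106),2.8)])
s=read_camera("scene");crop(s,220,110,180,140,4,"pics/s5.png")
E
```

```text
t 8.975 p [ 0.6364 -0.0375  0.1079] w 0.661 F [ 0.01  0.31 -1.44] j [-0.23  0.5   1.46 -0.    1.19 -0.28]
jaw 2.78 tilt 0.03
[-0.0002, 0.0004, 0.0064] [-0.0002, 0.0, -0.0001]
```

View pics/s5.png

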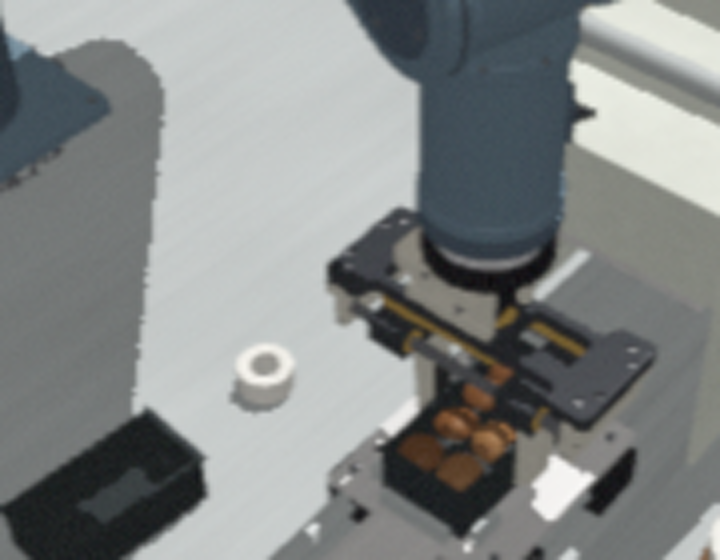

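Still carrying the weight (−1.4 N), so it isn't down yet. A little lower.

Call:
move_arm(
  motion=[
    [[0, 0, 0.004], [0, 0, 0]],
    [[0, 0, 0.007], [0, 0, 0]],
    [[0, 0, 0.009], [0, 0, 0]],
    [[0, 0, 0.009], [0, 0, 0]],
  ],
)

```text
time_s: 9.52
ee_pos: [0.6363, -0.0375, 0.1061]
orientation: [0.69, 0.724, -0.0, 0.0]
contact_force: [-1.2, 0.6, 6.0]
gripper_width: 0.669
```

On the floor at +6 N, at the expected height. Opening.

Call:
move_arm(
  motion=[
    [[0, 0, -0.003], [0, 0, 0]],
    [[0, 0, -0.003], [0, 0, 0]],
    [[0, 0, -0.003], [0, 0, 0]],
    [[0, 0, -0.003], [0, 0, 0]],
    [[0, 0, -0.003], [0, 0, 0]],
    [[0, 0, -0.04], [0, 0, 0]],
    [[0, 0, -0.12], [0, 0, 0]],
    [[0, 0, -0.24], [0, 0, 0]],
    [[0, 0, -0.36], [0, 0, 0]],
    [[0, 0, -0.4], [0, 0, 0]],
    [[0, 0, -0.4], [0, 0, 0]],
  ],
  fingers=60,
)

```text
time_s: 10.9
ee_pos: [0.6366, -0.0375, 0.2257]
orientation: [0.69, 0.724, 0.0, 0.0]
contact_force: [0.4, -0.7, -0.1]
gripper_width: 0.765
```

```bash
python3 - <<'E'
from h import *
goto([((.66,-.29,.23),2.8),((.6475,-.262,.23),2.8),((.6475,-.262,.14),2.8)])
s=read_camera("scene");crop(s,220,110,180,140,4,"pics/s6.png")
E
```

```text
t 10.9 p [ 0.6366 -0.0375  0.2257] w 0.765 F [ 0.38 -0.65 -0.06] j [-0.23  0.41  1.3  -0.    1.43 -0.28]
jaw 2.78 tilt 0.04
[-0.8445, 0.0372, -0.0139] [0.0002, 0.0001, -0.0001]
[-0.7493, 0.0001, -0.0139] [0.0002, 0.0001, -0.0001]
[-0.7491, -0.0001, 0.2861] [0.0002, 0.0001, -0.0001]
```

View pics/s6.png

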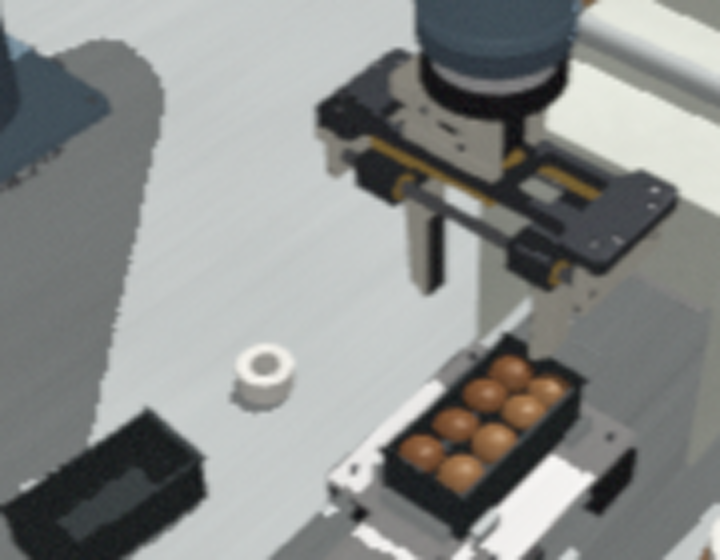

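```bash
python3 - <<'E'
from h import *
a=np.radians(2.8);X=np.array([np.cos(a),np.sin(a)]);Y=np.array([-X[1],X[0]]);T=np.array([.6365,-.0365])
im=cv2.imread("pics/s6.png")
for z,col in((.140,(0,255,0)),):
    L=[]
    for x,y in((-.031,-.06),(.031,-.06),(.031,.06),(-.031,.06)):
        q=proj("scene",[*(T+X*x+Y*y),z]);L.append((q+.5-[220,110])*4-.5)
    cv2.polylines(im,[np.round(L).astype(int)],True,col,1)
cv2.imwrite("pics/s6b.png",im[280:,300:])
E
```

```text
(no output)
```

View pics/s6b.png

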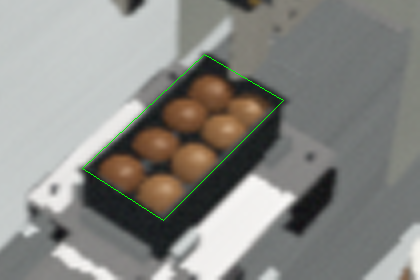

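The green predicted rim at seated height coincides with the punnet's rim, so it is seated. Before going behind the handle I'll check where the sprayer stands.

```bash
python3 - <<'E'
from h import *
print(onz("top",(421,146),.17),tri((248,326),(421,146)))
goto([((.6485,-.2812,.23),2.8),((.6485,-.2812,.132),2.8)])
E
```

```text
[ 0.69848612 -0.3841664   0.17      ] (array([ 0.70085085, -0.38517045,  0.16234932]), np.float64(0.0018790880170684301))
t 10.95 p [ 0.6359 -0.0373  0.2243] w 0.766 F [ 0.17 -0.5  -0.65] j [-0.23  0.41  1.3  -0.    1.43 -0.28]
jaw 2.78 tilt 0.1
[-0.814, 0.0025, -0.0193] [-0.0006, -0.0001, -0.0001]
[-0.8141, 0.0031, 0.3073] [-0.0006, -0.0001, -0.0001]
```

Call:
move_arm(
  motion=[
    [[-0.05, 0, -0.019], [0, 0, 0]],
    [[-0.14, 0, -0.019], [0, 0, 0]],
    [[-0.25, 0, -0.019], [0, 0, 0]],
    [[-0.37, 0, -0.019], [0, 0, 0]],
    [[-0.49, 0.001, -0.019], [0, 0, 0]],
    [[-0.61, 0.002, -0.019], [0, 0, 0]],
    [[-0.71, 0.0025, -0.019], [0, 0, 0]],
    [[-0.78, 0.0025, -0.019], [0, 0, 0]],
    [[-0.814, 0.0025, -0.019], [0, 0, 0]],
    [[-0.814, 0.0025, -0.019], [0, 0, 0]],
    [[-0.814, 0.0025, -0.019], [0, 0, 0]],
    [[-0.814, 0.0025, -0.019], [0, 0, 0]],
  ],
  fingers=255,
)

```text
time_s: 12.45
ee_pos: [0.6491, -0.2801, 0.231]
orientation: [0.689, 0.724, -0.0, -0.0]
contact_force: [0.5, 0.6, 0.7]
gripper_width: 0.001
```

```bash
python3 - <<'E'
from h import *
goto([((.6485,-.2812,.23),2.8),((.6485,-.2812,.132),2.8)])
s=read_camera("scene");crop(s,200,110,200,190,3,"pics/s7.png")
t=read_camera("top");crop(t,270,120,180,90,4,"pics/t7.png")
E
```

```text
t 12.45 p [ 0.6491 -0.2801  0.231 ] w 0.001 F [0.53 0.59 0.7 ] j [-0.56  0.54  1.08 -0.    1.52 -0.61]
jaw 2.85 tilt 0.04
[-0.0035, -0.0022, 0.0034] [-0.0002, -0.0001, 0.0003]
[-0.0035, -0.002, 0.3301] [-0.0002, -0.0001, 0.0003]
```

View pics/s7.png

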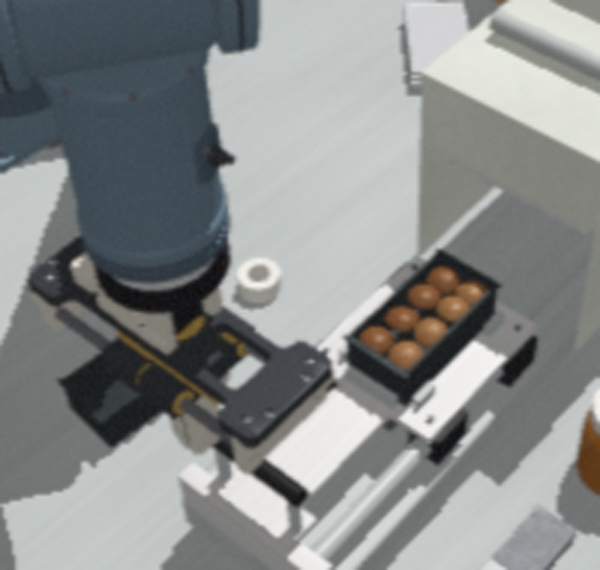

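View pics/t7.png

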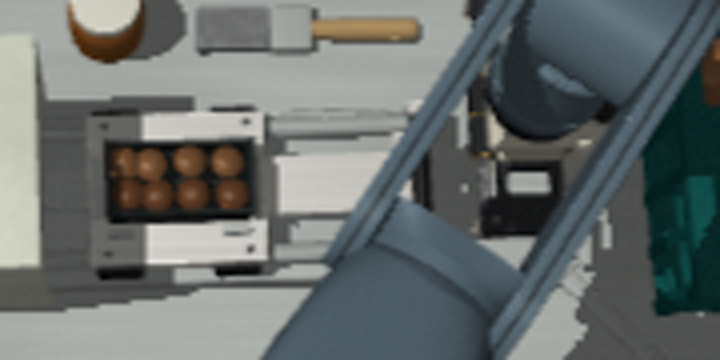

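The punnet sits squarely in the nest (top crop 180,180). The closed fingers are behind the handle, and I'll lower them.

Call:
move_arm(
  motion=[
    [[-0.0035, -0.002, 0.06], [0, 0, 0]],
    [[-0.0035, -0.002, 0.14], [0, 0, 0]],
    [[-0.0035, -0.002, 0.22], [0, 0, 0]],
    [[-0.0035, -0.002, 0.29], [0, 0, 0]],
    [[-0.0035, -0.002, 0.325], [0, 0, 0]],
    [[-0.0035, -0.002, 0.325], [0, 0, 0]],
    [[-0.0035, -0.002, 0.325], [0, 0, 0]],
  ],
)

```text
time_s: 13.42
ee_pos: [0.6489, -0.2826, 0.1344]
orientation: [0.69, 0.724, -0.0, 0.001]
contact_force: [0.2, 0.0, -0.1]
gripper_width: 0.008
```

```bash
cat >> h.py <<'E'
def along():
    o=ctrl.get_obs();a=np.radians(2.8);X=np.array([np.cos(a),np.sin(a)]);Y=np.array([-X[1],X[0]])
    d=o["ee_pos"][:2]-np.array([.6365,-.0365]);f=o["contact_force"][:2]
    print("t",round(o["time_s"],2),"s_mm",(d@Y*1000).round(2),"x_mm",(d@X*1000).round(2),"z",o["ee_pos"][2].round(4),"Fy",(f@Y).round(2),"Fx",(f@X).round(2),"Fz",o["contact_force"][2].round(2))
E
python3 - <<'E'
from h import *
along();goto([((.6475,-.2614,.132),2.8)])
s=read_camera("scene");crop(s,200,160,150,120,5,"pics/s8.png")
E
```

```text
t 13.43 s_mm -246.43 x_mm 0.32 z 0.1344 Fy 0.03 Fx 0.17 Fz -0.08
t 13.425 p [ 0.6489 -0.2826  0.1344] w 0.008 F [ 0.17  0.04 -0.08] j [-0.57  0.6   1.22 -0.    1.32 -0.62]
jaw 2.79 tilt 0.06
[0.0709, -0.0011, 0.0078] [0.0002, 0.0003, -0.0001]
```

View pics/s8.png

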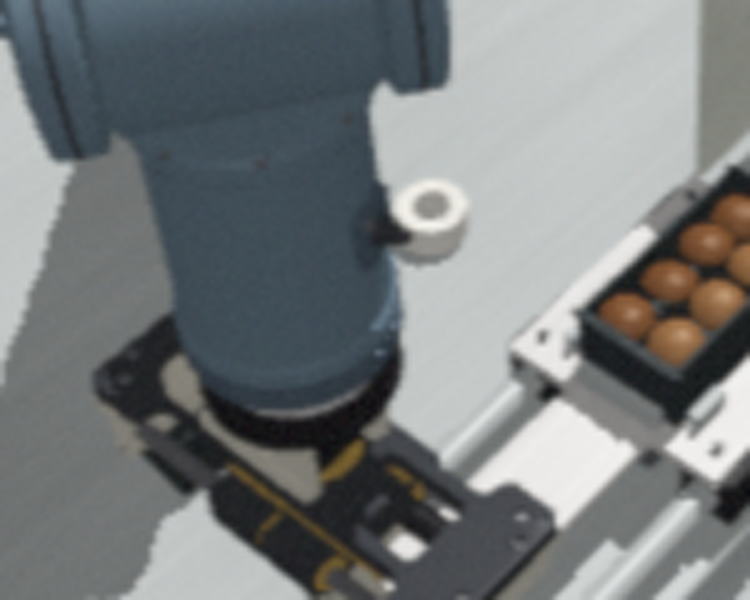

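The gripper is down behind the bar and touching nothing. Approaching it now.

Call:
move_arm(
  motion=[
    [[0.025, 0, 0.006], [0, 0, 0]],
    [[0.05, 0, 0.006], [0, 0, 0]],
    [[0.075, -0.001, 0.006], [0, 0, 0]],
    [[0.085, -0.001, 0.006], [0, 0, 0]],
    [[0.09, -0.001, 0.006], [0, 0, 0]],
    [[0.09, -0.001, 0.006], [0, 0, 0]],
  ],
)

```text
time_s: 14.22
ee_pos: [0.6467, -0.2554, 0.1314]
orientation: [0.69, 0.724, -0.0, -0.0]
contact_force: [1.0, -0.4, 0.5]
gripper_width: 0.004
```

```bash
python3 -c "
from h import *
along()"
```

```text
t 14.22 s_mm -219.16 x_mm -0.53 z 0.1314 Fy -0.48 Fx 0.99 Fz 0.5
```

Call:
move_arm(
  motion=[
    [[0.005, 0, 0], [0, 0, 0]],
    [[0.01, 0, 0], [0, 0, 0]],
    [[0.015, 0, 0], [0, 0, 0]],
    [[0.02, 0, 0], [0, 0, 0]],
    [[0.02, 0, 0], [0, 0, 0]],
  ],
)

```text
time_s: 14.85
ee_pos: [0.6463, -0.2498, 0.1314]
orientation: [0.69, 0.724, -0.0, -0.0]
contact_force: [-0.1, -2.8, -1.2]
gripper_width: 0.005
```

```bash
python3 -c "
from h import *
along()"
```

```text
t 14.85 s_mm -213.48 x_mm -0.63 z 0.1314 Fy -2.77 Fx -0.21 Fz -1.19
```

Call:
move_arm(
  motion=[
    [[0.003, 0, 0], [0, 0, 0]],
    [[0.006, 0, 0], [0, 0, 0]],
    [[0.009, 0, 0], [0, 0, 0]],
    [[0.012, 0, 0], [0, 0, 0]],
  ],
)

```text
time_s: 15.35
ee_pos: [0.6462, -0.2478, 0.1315]
orientation: [0.69, 0.724, -0.001, 0.001]
contact_force: [0.9, -9.1, -3.0]
gripper_width: 0.006
```

```bash
python3 -c "
from h import *
along()"
```

```text
t 15.35 s_mm -211.52 x_mm -0.59 z 0.1315 Fy -9.17 Fx 0.42 Fz -2.96
```

Call:
move_arm(
  motion=[
    [[0.003, 0, 0], [0, 0, 0]],
    [[0.006, 0, 0], [0, 0, 0]],
    [[0.009, 0, 0], [0, 0, 0]],
    [[0.012, 0, 0], [0, 0, 0]],
  ],
)

```text
time_s: 15.85
ee_pos: [0.6461, -0.246, 0.1315]
orientation: [0.69, 0.724, -0.002, 0.002]
contact_force: [0.2, -10.7, -4.2]
gripper_width: 0.008
```

```bash
python3 -c "
from h import *
along()"
```

```text
t 15.85 s_mm -209.73 x_mm -0.62 z 0.1315 Fy -10.69 Fx -0.3 Fz -4.15
```

Call:
move_arm(
  motion=[
    [[0.003, 0, 0], [0, 0, 0]],
    [[0.006, 0, 0], [0, 0, 0]],
    [[0.009, 0, 0], [0, 0, 0]],
    [[0.012, 0, 0], [0, 0, 0]],
  ],
)

```text
time_s: 16.35
ee_pos: [0.6458, -0.2386, 0.1314]
orientation: [0.69, 0.724, -0.0, -0.0]
contact_force: [-0.6, -2.3, -1.1]
gripper_width: 0.005
```

```bash
python3 -c "
from h import *
along()"
```

```text
t 16.35 s_mm -202.28 x_mm -0.63 z 0.1314 Fy -2.25 Fx -0.76 Fz -1.11
```

Call:
move_arm(
  motion=[
    [[0.003, 0, 0], [0, 0, 0]],
    [[0.006, 0, 0], [0, 0, 0]],
    [[0.009, 0, 0], [0, 0, 0]],
    [[0.012, 0, 0], [0, 0, 0]],
  ],
)

```text
time_s: 16.85
ee_pos: [0.6455, -0.2349, 0.1314]
orientation: [0.69, 0.724, -0.0, -0.0]
contact_force: [-0.7, -2.0, 0.4]
gripper_width: 0.005
```

```bash
python3 -c "
from h import *
along()"
```

```text
t 16.85 s_mm -198.6 x_mm -0.66 z 0.1314 Fy -1.99 Fx -0.84 Fz 0.41
```

It broke free near 11–12 N and now runs at about 2 N. I'll run it in slowly.

Call:
move_arm(
  motion=[
    [[0.005, 0, 0], [0, 0, 0]],
    [[0.011, 0, 0], [0, 0, 0]],
    [[0.018, 0, 0], [0, 0, 0]],
    [[0.026, 0, 0], [0, 0, 0]],
    [[0.034, 0, 0], [0, 0, 0]],
    [[0.042, 0, 0], [0, 0, 0]],
    [[0.05, 0, 0], [0, 0, 0]],
    [[0.058, 0, 0], [0, 0, 0]],
    [[0.066, 0, 0], [0, 0, 0]],
    [[0.074, 0, 0], [0, 0, 0]],
    [[0.082, 0, 0], [0, 0, 0]],
    [[0.09, 0, 0], [0, 0, 0]],
    [[0.098, 0, 0], [0, 0, 0]],
    [[0.106, 0, 0], [0, 0, 0]],
    [[0.114, 0, 0], [0, 0, 0]],
    [[0.122, 0, 0], [0, 0, 0]],
    [[0.13, 0, 0], [0, 0, 0]],
    [[0.138, 0, 0], [0, 0, 0]],
    [[0.146, 0, 0], [0, 0, 0]],
    [[0.154, 0, 0], [0, 0, 0]],
  ],
)

```text
time_s: 19.35
ee_pos: [0.6434, -0.1887, 0.1314]
orientation: [0.69, 0.724, -0.0, -0.0]
contact_force: [-1.9, -2.0, -0.6]
gripper_width: 0.005
```

```bash
python3 -c "
from h import *
along();goto([])
s=read_camera('scene');crop(s,160,20,266,200,3,'pics/s9.png')"
```

```text
t 19.35 s_mm -152.37 x_mm -0.55 z 0.1314 Fy -1.93 Fx -2.02 Fz -0.55
t 19.35 p [ 0.6434 -0.1887  0.1314] w 0.005 F [-1.93 -2.03 -0.55] j [-0.45  0.54  1.34 -0.    1.27 -0.5 ]
jaw 2.78 tilt 0.06
```

View pics/s9.png

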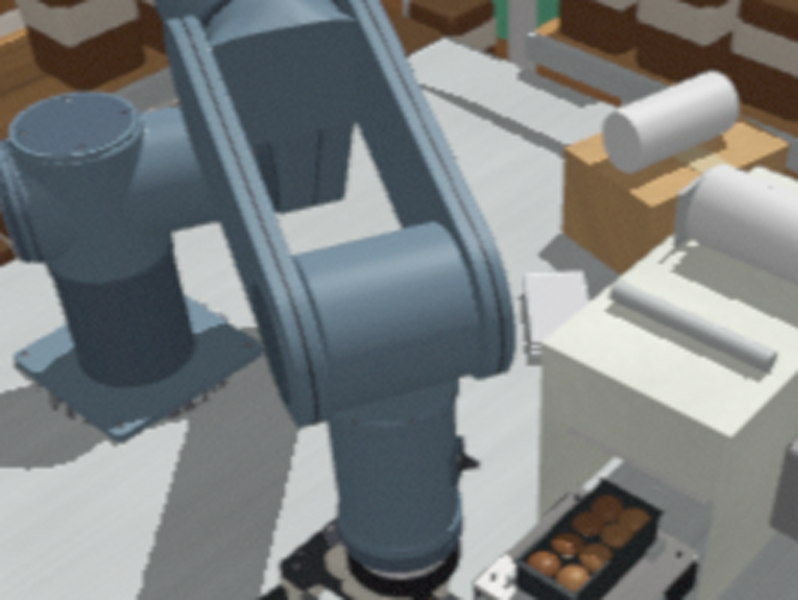

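```bash
python3 -c "
from h import *
for z in (.2,.25,.3,.35,.4,.45,.5): print(z,((proj('scene',(.6434,-.1887,z))-[160,20])*3).round(0))"
```

```text
0.2 [412. 651.]
0.25 [408. 607.]
0.3 [403. 558.]
0.35 [398. 506.]
0.4 [393. 448.]
0.45 [387. 384.]
0.5 [380. 313.]
```

The wrist yoke is about 0.44 m or higher, clear of head and reel, and the punnet is still seated at (585,545). I'll carry on.

Call:
move_arm(
  motion=[
    [[0.006, 0, 0], [0, 0, 0]],
    [[0.013, 0, 0], [0, 0, 0]],
    [[0.021, 0, 0], [0, 0, 0]],
    [[0.029, 0, 0], [0, 0, 0]],
    [[0.037, 0, 0], [0, 0, 0]],
    [[0.045, 0, 0], [0, 0, 0]],
    [[0.053, 0, 0], [0, 0, 0]],
    [[0.061, 0, 0], [0, 0, 0]],
    [[0.069, 0, 0], [0, 0, 0]],
    [[0.077, 0, 0], [0, 0, 0]],
    [[0.085, 0, 0], [0, 0, 0]],
    [[0.093, 0, 0], [0, 0, 0]],
    [[0.101, 0, 0], [0, 0, 0]],
    [[0.109, 0, 0], [0, 0, 0]],
    [[0.117, 0, 0], [0, 0, 0]],
    [[0.125, 0, 0], [0, 0, 0]],
    [[0.133, 0, 0], [0, 0, 0]],
    [[0.141, 0, 0], [0, 0, 0]],
    [[0.149, 0, 0], [0, 0, 0]],
    [[0.157, 0, 0], [0, 0, 0]],
  ],
)

```text
time_s: 21.9
ee_pos: [0.641, -0.1417, 0.1314]
orientation: [0.69, 0.724, -0.0, -0.0]
contact_force: [-1.3, -3.5, -0.1]
gripper_width: 0.003
```

```bash
python3 -c "
from h import *
along()"
```

```text
t 21.9 s_mm -105.27 x_mm -0.6 z 0.1314 Fy -3.43 Fx -1.48 Fz -0.05
```

Call:
move_arm(
  motion=[
    [[0.006, 0, 0], [0, 0, 0]],
    [[0.012, 0, 0], [0, 0, 0]],
    [[0.018, 0, 0], [0, 0, 0]],
    [[0.024, 0, 0], [0, 0, 0]],
    [[0.03, 0, 0], [0, 0, 0]],
    [[0.036, 0, 0], [0, 0, 0]],
    [[0.042, 0, 0], [0, 0, 0]],
    [[0.048, 0, 0], [0, 0, 0]],
    [[0.054, 0, 0], [0, 0, 0]],
    [[0.06, 0, 0], [0, 0, 0]],
    [[0.066, 0, 0], [0, 0, 0]],
    [[0.072, 0, 0], [0, 0, 0]],
    [[0.078, 0, 0], [0, 0, 0]],
    [[0.084, 0, 0], [0, 0, 0]],
    [[0.09, 0, 0], [0, 0, 0]],
    [[0.096, 0, 0], [0, 0, 0]],
    [[0.102, 0, 0], [0, 0, 0]],
  ],
)

```text
time_s: 24.02
ee_pos: [0.6396, -0.1112, 0.1314]
orientation: [0.69, 0.724, -0.0, -0.0]
contact_force: [-2.3, -3.4, 0.4]
gripper_width: 0.008
```

```bash
python3 -c "
from h import *
along()
s=read_camera('scene');crop(s,180,60,240,180,3,'pics/s10.png')"
```

```text
t 24.02 s_mm -74.72 x_mm -0.52 z 0.1314 Fy -3.27 Fx -2.5 Fz 0.36
```

View pics/s10.png

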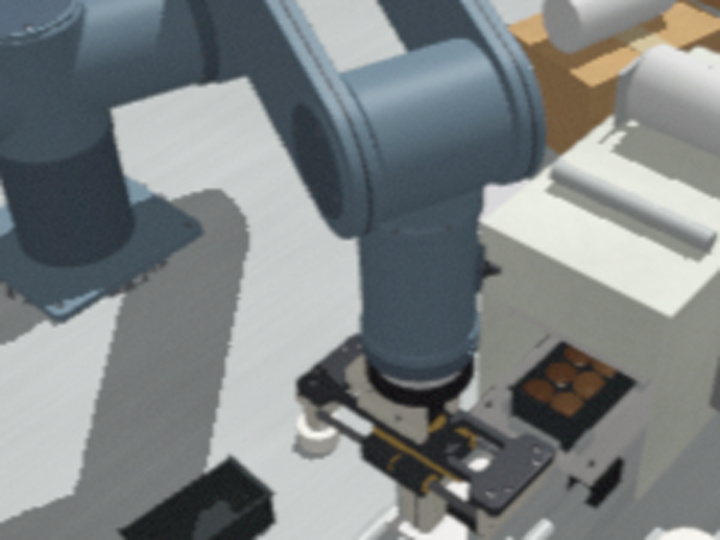

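The carriage is entering the mouth level with the punnet in place (570,380), at travel ≈139 mm and 3.3 N. From here I'll use short monitored steps.

Call:
move_arm(
  motion=[
    [[0.004, 0, 0], [0, 0, 0]],
    [[0.008, 0, 0], [0, 0, 0]],
    [[0.012, 0, 0], [0, 0, 0]],
    [[0.016, 0, 0], [0, 0, 0]],
    [[0.02, 0, 0], [0, 0, 0]],
    [[0.024, 0, 0], [0, 0, 0]],
    [[0.028, 0, 0], [0, 0, 0]],
    [[0.032, 0, 0], [0, 0, 0]],
  ],
)

```text
time_s: 25.08
ee_pos: [0.6392, -0.1016, 0.1314]
orientation: [0.69, 0.724, -0.0, -0.0]
contact_force: [-2.3, -2.3, -1.0]
gripper_width: 0.006
```

```bash
python3 -c "
from h import *
along()"
```

```text
t 25.07 s_mm -65.15 x_mm -0.47 z 0.1314 Fy -2.22 Fx -2.4 Fz -1.03
```

Call:
move_arm(
  motion=[
    [[0.003, 0, 0], [0, 0, 0]],
    [[0.006, 0, 0], [0, 0, 0]],
    [[0.009, 0, 0], [0, 0, 0]],
    [[0.012, 0, 0], [0, 0, 0]],
    [[0.015, 0, 0], [0, 0, 0]],
  ],
)

```text
time_s: 25.7
ee_pos: [0.639, -0.0972, 0.1314]
orientation: [0.69, 0.724, -0.0, -0.0]
contact_force: [-1.2, -2.6, 0.2]
gripper_width: 0.008
```

```bash
python3 -c "
from h import *
along()"
```

```text
t 25.7 s_mm -60.7 x_mm -0.47 z 0.1314 Fy -2.53 Fx -1.35 Fz 0.23
```

Call:
move_arm(
  motion=[
    [[0.003, 0, 0], [0, 0, 0]],
    [[0.006, 0, 0], [0, 0, 0]],
    [[0.009, 0, 0], [0, 0, 0]],
    [[0.012, 0, 0], [0, 0, 0]],
    [[0.015, 0, 0], [0, 0, 0]],
  ],
)

```text
time_s: 26.32
ee_pos: [0.6387, -0.0927, 0.1314]
orientation: [0.69, 0.724, -0.0, -0.0]
contact_force: [-1.7, -3.0, -0.4]
gripper_width: 0.008
```

```bash
python3 -c "
from h import *
along()"
```

```text
t 26.32 s_mm -56.2 x_mm -0.51 z 0.1314 Fy -2.9 Fx -1.88 Fz -0.43
```

Call:
move_arm(
  motion=[
    [[0.003, 0, 0], [0, 0, 0]],
    [[0.006, 0, 0], [0, 0, 0]],
    [[0.009, 0, 0], [0, 0, 0]],
    [[0.012, 0, 0], [0, 0, 0]],
    [[0.015, 0, 0], [0, 0, 0]],
  ],
)

```text
time_s: 26.95
ee_pos: [0.6385, -0.0881, 0.1314]
orientation: [0.69, 0.724, -0.0, -0.0]
contact_force: [-1.4, -2.7, -0.5]
gripper_width: 0.006
```

Call:
move_arm(
  motion=[
    [[0.003, 0, 0], [0, 0, 0]],
    [[0.006, 0, 0], [0, 0, 0]],
    [[0.009, 0, 0], [0, 0, 0]],
    [[0.012, 0, 0], [0, 0, 0]],
    [[0.015, 0, 0], [0, 0, 0]],
  ],
)

```text
time_s: 27.58
ee_pos: [0.6383, -0.0837, 0.1314]
orientation: [0.69, 0.724, -0.0, -0.0]
contact_force: [-3.1, -2.3, -0.8]
gripper_width: 0.006
```

Call:
move_arm(
  motion=[
    [[0.003, 0, 0], [0, 0, 0]],
    [[0.006, 0, 0], [0, 0, 0]],
    [[0.009, 0, 0], [0, 0, 0]],
    [[0.012, 0, 0], [0, 0, 0]],
    [[0.015, 0, 0], [0, 0, 0]],
  ],
)

```text
time_s: 28.2
ee_pos: [0.6381, -0.0792, 0.1314]
orientation: [0.69, 0.724, -0.0, -0.0]
contact_force: [-2.5, -1.9, -0.1]
gripper_width: 0.008
```

Call:
move_arm(
  motion=[
    [[0.003, 0, 0], [0, 0, 0]],
    [[0.006, 0, 0], [0, 0, 0]],
    [[0.009, 0, 0], [0, 0, 0]],
    [[0.012, 0, 0], [0, 0, 0]],
    [[0.015, 0, 0], [0, 0, 0]],
  ],
)

```text
time_s: 28.82
ee_pos: [0.6379, -0.0746, 0.1314]
orientation: [0.69, 0.724, -0.0, -0.0]
contact_force: [-2.0, -2.1, 0.4]
gripper_width: 0.003
```

Call:
move_arm(
  motion=[
    [[0.003, 0, 0], [0, 0, 0]],
    [[0.006, 0, 0], [0, 0, 0]],
    [[0.009, 0, 0], [0, 0, 0]],
    [[0.012, 0, 0], [0, 0, 0]],
    [[0.015, 0, 0], [0, 0, 0]],
  ],
)

```text
time_s: 29.45
ee_pos: [0.6376, -0.0702, 0.1314]
orientation: [0.69, 0.724, -0.0, -0.0]
contact_force: [-2.1, -2.7, -0.1]
gripper_width: 0.005
```

Call:
move_arm(
  motion=[
    [[0.003, 0, 0], [0, 0, 0]],
    [[0.006, 0, 0], [0, 0, 0]],
    [[0.009, 0, 0], [0, 0, 0]],
    [[0.012, 0, 0], [0, 0, 0]],
    [[0.015, 0, 0], [0, 0, 0]],
  ],
)

```text
time_s: 30.08
ee_pos: [0.6374, -0.0657, 0.1314]
orientation: [0.69, 0.724, -0.0, -0.0]
contact_force: [-3.1, -2.7, -0.4]
gripper_width: 0.008
```

Call:
move_arm(
  motion=[
    [[0.003, 0, 0], [0, 0, 0]],
    [[0.006, 0, 0], [0, 0, 0]],
    [[0.009, 0, 0], [0, 0, 0]],
    [[0.012, 0, 0], [0, 0, 0]],
    [[0.015, 0, 0], [0, 0, 0]],
  ],
)

```text
time_s: 30.7
ee_pos: [0.6372, -0.0612, 0.1314]
orientation: [0.69, 0.724, -0.0, -0.0]
contact_force: [-2.4, -1.9, -0.6]
gripper_width: 0.009
```

Call:
move_arm(
  motion=[
    [[0.003, 0, 0], [0, 0, 0]],
    [[0.006, 0, 0], [0, 0, 0]],
    [[0.009, 0, 0], [0, 0, 0]],
    [[0.012, 0, 0], [0, 0, 0]],
    [[0.015, 0, 0], [0, 0, 0]],
  ],
)

```text
time_s: 31.32
ee_pos: [0.637, -0.0567, 0.1314]
orientation: [0.69, 0.724, -0.0, -0.0]
contact_force: [-2.6, -3.0, -0.4]
gripper_width: 0.007
```

Call:
move_arm(
  motion=[
    [[0.003, 0, 0], [0, 0, 0]],
    [[0.006, 0, 0], [0, 0, 0]],
    [[0.009, 0, 0], [0, 0, 0]],
    [[0.012, 0, 0], [0, 0, 0]],
    [[0.015, 0, 0], [0, 0, 0]],
  ],
)

```text
time_s: 31.95
ee_pos: [0.6368, -0.0522, 0.1314]
orientation: [0.69, 0.724, -0.0, -0.0]
contact_force: [-2.2, -2.7, 0.1]
gripper_width: 0.005
```

Call:
move_arm(
  motion=[
    [[0.003, 0, 0], [0, 0, 0]],
    [[0.006, 0, 0], [0, 0, 0]],
    [[0.009, 0, 0], [0, 0, 0]],
    [[0.012, 0, 0], [0, 0, 0]],
    [[0.015, 0, 0], [0, 0, 0]],
  ],
)

```text
time_s: 32.58
ee_pos: [0.6366, -0.0477, 0.1314]
orientation: [0.69, 0.724, -0.0, -0.0]
contact_force: [-2.6, -3.1, -0.3]
gripper_width: 0.005
```

Call:
move_arm(
  motion=[
    [[0.003, 0, 0], [0, 0, 0]],
    [[0.006, 0, 0], [0, 0, 0]],
    [[0.009, 0, 0], [0, 0, 0]],
    [[0.012, 0, 0], [0, 0, 0]],
    [[0.015, 0, 0], [0, 0, 0]],
  ],
)

```text
time_s: 33.2
ee_pos: [0.6364, -0.0439, 0.1314]
orientation: [0.69, 0.724, -0.001, 0.0]
contact_force: [-2.7, -6.4, -0.4]
gripper_width: 0.008
```

The force has risen to 6.4 N, which is the catch hump. Smaller steps now.

Call:
move_arm(
  motion=[
    [[0.003, 0, 0], [0, 0, 0]],
    [[0.006, 0, 0], [0, 0, 0]],
    [[0.009, 0, 0], [0, 0, 0]],
  ],
)

```text
time_s: 33.58
ee_pos: [0.6363, -0.0429, 0.1315]
orientation: [0.69, 0.724, -0.002, 0.001]
contact_force: [-1.6, -10.2, -0.9]
gripper_width: 0.004
```

Call:
move_arm(
  motion=[
    [[0.002, 0, 0], [0, 0, 0]],
    [[0.004, 0, 0], [0, 0, 0]],
    [[0.006, 0, 0], [0, 0, 0]],
  ],
)

```text
time_s: 33.95
ee_pos: [0.6361, -0.0401, 0.1314]
orientation: [0.69, 0.724, -0.001, 0.0]
contact_force: [-2.5, -4.8, -0.3]
gripper_width: 0.0
```

Call:
move_arm(
  motion=[
    [[0.002, 0, 0], [0, 0, 0]],
    [[0.004, 0, 0], [0, 0, 0]],
    [[0.006, 0, 0], [0, 0, 0]],
  ],
)

```text
time_s: 34.33
ee_pos: [0.636, -0.0368, 0.1314]
orientation: [0.69, 0.724, -0.0, -0.0]
contact_force: [-1.7, -2.3, 0.7]
gripper_width: 0.007
```

Call:
move_arm(
  motion=[
    [[0.002, 0, 0], [0, 0, 0]],
    [[0.004, 0, 0], [0, 0, 0]],
    [[0.006, 0, 0], [0, 0, 0]],
  ],
)

```text
time_s: 34.7
ee_pos: [0.6363, -0.0347, 0.1315]
orientation: [0.69, 0.724, 0.0, -0.0]
contact_force: [-1.2, -1.1, 0.2]
gripper_width: 0.004
```

Call:
move_arm(
  motion=[
    [[0.002, 0, 0], [0, 0, 0]],
    [[0.004, 0, 0], [0, 0, 0]],
    [[0.004, 0, 0], [0, 0, 0]],
  ],
)

```text
time_s: 35.08
ee_pos: [0.6361, -0.0337, 0.1316]
orientation: [0.69, 0.724, -0.0, -0.0]
contact_force: [-0.9, -0.3, 0.4]
gripper_width: 0.009
```

```bash
python3 -c "
from h import *
along()"
```

```text
t 35.08 s_mm 2.78 x_mm -0.26 z 0.1316 Fy -0.27 Fx -0.92 Fz 0.38
```

Call:
move_arm(
  motion=[
    [[0.002, 0, 0], [0, 0, 0]],
    [[0.004, 0, 0], [0, 0, 0]],
    [[0.004, 0, 0], [0, 0, 0]],
  ],
)

```text
time_s: 35.45
ee_pos: [0.6358, -0.0327, 0.1314]
orientation: [0.69, 0.724, -0.0, -0.0]
contact_force: [-0.2, -0.1, 0.4]
gripper_width: 0.008
```

Call:
move_arm(
  motion=[
    [[0.002, 0, 0], [0, 0, 0]],
    [[0.004, 0, 0], [0, 0, 0]],
    [[0.004, 0, 0], [0, 0, 0]],
  ],
)

```text
time_s: 35.83
ee_pos: [0.6358, -0.0321, 0.1314]
orientation: [0.69, 0.724, -0.001, -0.0]
contact_force: [0.1, -2.9, -0.4]
gripper_width: 0.001
```

Contact again, about where the stop should be. Pressing gently.

Call:
move_arm(
  motion=[
    [[0.002, 0, 0], [0, 0, 0]],
    [[0.003, 0, 0], [0, 0, 0]],
    [[0.003, 0, 0], [0, 0, 0]],
  ],
)

```text
time_s: 36.2
ee_pos: [0.6358, -0.0312, 0.1314]
orientation: [0.69, 0.724, -0.001, -0.0]
contact_force: [0.5, -5.2, -0.5]
gripper_width: 0.008
```

```bash
python3 -c "
from h import *
along()"
```

```text
t 36.2 s_mm 5.33 x_mm -0.47 z 0.1314 Fy -5.23 Fx 0.24 Fz -0.54
```

Call:
move_arm(
  motion=[
    [[0.002, 0, 0], [0, 0, 0]],
    [[0.003, 0, 0], [0, 0, 0]],
    [[0.003, 0, 0], [0, 0, 0]],
  ],
)

```text
time_s: 36.58
ee_pos: [0.6358, -0.0309, 0.1315]
orientation: [0.69, 0.724, -0.001, 0.0]
contact_force: [-0.8, -6.7, 0.5]
gripper_width: 0.004
```

```bash
python3 -c "
from h import *
along()"
```

```text
t 36.58 s_mm 5.65 x_mm -0.45 z 0.1315 Fy -6.68 Fx -1.15 Fz 0.47
```

Call:
move_arm(
  motion=[
    [[0.002, 0, 0], [0, 0, 0]],
    [[0.003, 0, 0], [0, 0, 0]],
    [[0.003, 0, 0], [0, 0, 0]],
  ],
)

```text
time_s: 36.95
ee_pos: [0.6358, -0.0306, 0.1315]
orientation: [0.69, 0.724, -0.001, 0.001]
contact_force: [-0.5, -8.6, -1.7]
gripper_width: 0.006
```

```bash
python3 -c "
from h import *
along()"
```

```text
t 36.95 s_mm 5.96 x_mm -0.45 z 0.1315 Fy -8.57 Fx -0.88 Fz -1.74
```

The stiffness is about 6 N/mm, which matches the rubber stop (8.6 N, travel ≈219 mm, about 12 mm past the hump). Backing off gently.

Call:
move_arm(
  motion=[
    [[-0.004, 0, 0], [0, 0, 0]],
    [[-0.01, 0, 0], [0, 0, 0]],
    [[-0.03, 0, 0], [0, 0, 0]],
    [[-0.07, 0, 0], [0, 0, 0]],
    [[-0.12, 0, 0], [0, 0, 0]],
    [[-0.16, 0, 0], [0, 0, 0]],
    [[-0.16, 0, -0.06], [0, 0, 0]],
    [[-0.16, 0, -0.2], [0, 0, 0]],
    [[-0.2, 0, -0.36], [0, 0, 0]],
    [[-0.35, 0, -0.45], [0, 0, 0]],
    [[-0.5, 0, -0.45], [0, 0, 0]],
    [[-0.65, 0, -0.45], [0, 0, 0]],
    [[-0.8, 0, -0.45], [0, 0, 0]],
    [[-0.85, 0, -0.45], [0, 0, 0]],
    [[-0.85, 0, -0.45], [0, 0, 0]],
  ],
)

```text
time_s: 38.83
ee_pos: [0.6481, -0.284, 0.2668]
orientation: [0.69, 0.724, -0.0, -0.0]
contact_force: [0.9, 0.3, 0.1]
gripper_width: 0.007
```

```bash
python3 - <<'E'
from h import *
along()
s=read_camera("scene");crop(s,180,60,240,180,3,"pics/s11.png")
t=read_camera("top");crop(t,230,110,220,130,3,"pics/t11.png");cv2.imwrite("pics/t11f.png",t[:,:,::-1])
a=np.radians(2.8);X=np.array([np.cos(a),np.sin(a)]);Y=np.array([-X[1],X[0]])
for d in (.205,.217,.219,.221):
  T=np.array([.6365,-.0365])+Y*(d-.2)
  print(d,[((proj("top",[*(T+X*x),.148])-[230,110])*3).round(1) for x in(-.045,.045)],[((proj("scene",[*(T+X*x),.148])-[180,60])*3).round(1) for x in(-.045,.045)])
E
```

```text
t 38.83 s_mm -247.77 x_mm -0.54 z 0.2668 Fy 0.29 Fx 0.91 Fz 0.07
0.205 [array([249.8, 201.8]), array([247.2, 121.2])] [array([442.8, 422.6]), array([530.9, 475.8])]
0.217 [array([238.8, 202.1]), array([236.3, 121.4])] [array([451.9, 414.3]), array([539.9, 466.8])]
0.219 [array([237. , 202.2]), array([234.5, 121.5])] [array([453.5, 412.9]), array([541.3, 465.3])]
0.221 [array([235.1, 202.2]), array([232.6, 121.5])] [array([455. , 411.5]), array([542.8, 463.8])]
```

View pics/s11.png

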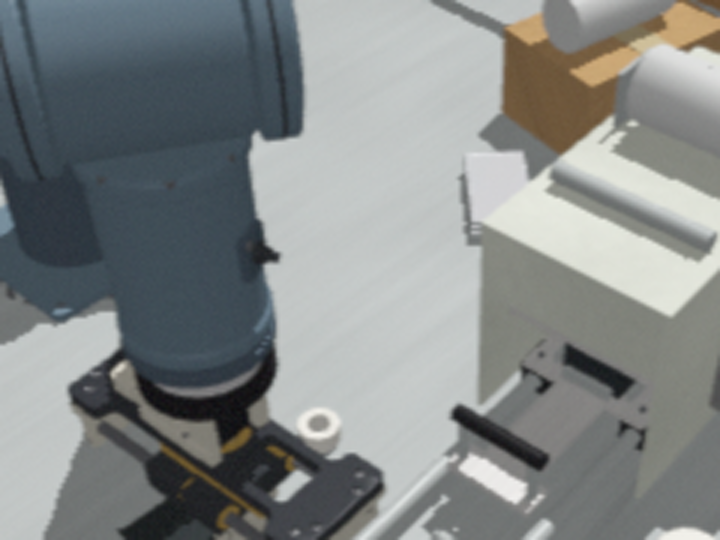

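View pics/t11.png

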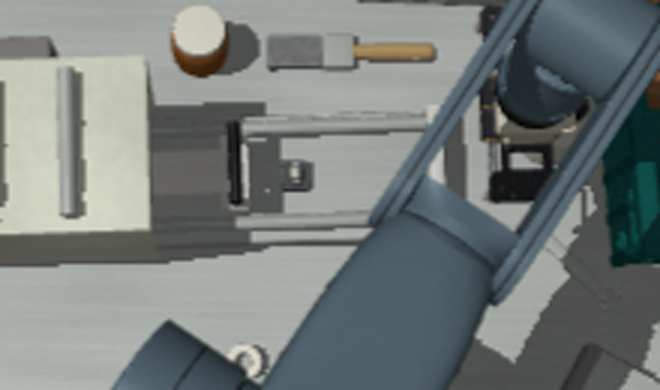

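The handle in the scene crop (457,411)–(543,460) and top crop (234,122)–(237,202) fits a travel of about 219–221 mm. It hasn't sprung back, and the arm is clear. Handing in.

```bash
python3 -c "
from workcell import ctrl
print(ctrl.sign_off())"
```

```text
the job is handed in; nothing more can be done
None
```

The tray sealer is loaded and the carriage is home against the stop. I handed the job in at about 39 s of the 72 s allowed.

- **Punnet:** I set the filled punnet into the nest. After release, its rim matched the position expected for a seated punnet.
- **Freeing the carriage:** I pushed the handle from behind with closed fingers, because a grip across the bar would have brought the gripper's body into the head. The carriage broke free at about 11 N and then ran at 2–3 N, at up to about 20 mm/s.
- **Stop and catch:** The false stop at the catch peaked at about 10 N, a little over the 6–9 N given. Past it the push fell to about 0 N. About 12 mm further on, the push rose at about 6 N/mm, as the rubber stop should. I stopped at 8.6 N, against the 17 N limit.
- **Final checks:** After I backed off, both cameras showed the handle still at the home position, about 219 mm of travel, with the robot touching nothing.
- **Not confirmed directly:** The catch is hidden, so I judged it dropped from the forces and from the carriage staying put. The sprayer was behind the arm in the last pictures; by its measured position, nothing came near it.

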